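# Turn the wax rings over between two hinged trays

## Robot

A 7-joint arm with a two-finger parallel gripper is mounted at the origin on the work surface; the furniture and walls round the work are solid. World frame = base frame: x ahead of the robot, y to its left, z up, the work surface at z = 0. Lengths are in m, angles in rad, forces in N, time in s.
With the tool pointing down it reaches from about 0.4 to 0.85 m from the base axis. Payload 4.5 kg.
Tool frame: the origin (TCP) lies at the very end of the fingers, on their centre line; the grasp point (between the pads) lies 19 mm behind it (tcp_to_grasp is the z of the grasp point in the tool frame, in m); z points along the fingers, y is the line along which they close (so a half turn about z gives the same grasp; the last joint's range is limited). The gripper opens to 88 mm and grips with 3 to 60 N. Pads are 18 mm wide; open, the fingers measure 123 mm over their backs; the gripper's body (75 mm by 187 mm) begins 45 mm behind the grasp point.
Start: joints at [1.135, 0.689, -0.195, 1.565, 0.157, 0.902, -0.215], TCP at [0.283, -0.557, 0.239] pointing down, gripper open.
Joint ranges: [-3.01, 3.01], [-0.46, 2.08], [-1.47, 1.51], [0.13, 2.56], [-1, 4.14], [0.04, 2.09], [-2.66, 2.66]. Speed limits (rad/s): [2.57, 2.57, 3.14, 3.14, 3.14, 3.14, 3.14].

## Interface

Orientations are given as a unit quaternion [x, y, z, w].
In Python, from plant import * gives the robot as it stands. The module is installed in compiled form; this text tells all that it offers.
- The arm moves only by the shell command python3 -m jog 'ROWS' [OPENING] [FORCE]. ROWS is JSON, a list that holds one entry, the list of rows, each a list of 6 numbers: the shift along the tool's x, y, z in m, then the turn, a rotation vector about the tool's x, y, z in rad. In form: [[[dx, dy, dz, ax, ay, az], ...]]. A call has 1 to 12 rows; each row shifts and turns the commanded pose from where the row before left it, along the tool's axes as they then stand; what a row does not reach is not made up. A row lasts 1/8 s, in which the tool goes at most 62.5 mm and 10.7 degrees, less where a joint would pass 70% of its speed; a pose out of reach is approached as far as the arm can. A call with a gripper value outside its range is refused whole. OPENING is the finger opening in m, from 0 to 0.0881, set as the call begins (- or left out, the last holds). The fingers move at their own pace and stop on an object; FORCE is the grip in N (left out, the last holds). Time passes only in rows, so rows that do not move let the fingers close. It gives the time, the measured TCP pose, the force, the opening and the grip force at its end, in the units of the state.
- get_state(): the state, without advancing time (a new reading comes with each control period).
- snapshot(name): name is "scene" or "side" or "wrist"; returns a dict with "frame" (384x512x3 uint8, red, green, blue), "mtx" (3x3 intrinsics, pixels), "xyz" and "orientation" of the camera in the world; the wrist camera has in their place "mount" (4x4, takes a point from camera to tool coordinates, whose origin is the TCP and whose axes are the flange's). Camera axes: x right, y down, z forward; pixel columns grow to the right and rows downward; lengths in m; the calibration is good to about 2 mm. The wrist camera is an equidistant fisheye: a pixel r from the principal point sees the ray r / f radians off the axis. A picture is of the moment at which its call begins: read the wrist's pose just before it. There is no depth.
- finish_job(): hands the job in; it is judged then, once.
The state is a dict: "clock": time; "q": joint angles; "qd": joint speeds; "joint_torque": joint torques, N m; "tool_pos": TCP position; "eef_rot": TCP orientation; "contact_force": force on the tool from outside, world axes, zero at the start; "moment": the same for the moment, N m; "opening": opening from 0.0 (shut) to 1.0 (fully open); "finger_force": force on a finger pad.
Only numpy, scipy, OpenCV 4.12 (cv2) and the standard library are available. Lean on these libraries where they do the work, as an engineer would, in place of code of your own. Each camera call takes 0.05 s, during which the arm holds its last target. There are 200 camera calls.

## Task

The soft wax ring blanks in the white tray must be turned over without touching them. Swing the empty blue tray over so that it caps the white tray, then swing both trays back together, over the top, until the white tray lies upside down on the blue one and the rings lie turned over in the blue tray. Leave the pair closed like that.

Things in the scene. Friction and masses are not known exactly. Their poses are not given: they have to be found in the camera images.
- jig: Turnover jig fixed to the bench: wood board 150 x 150 mm with a steel hinge rod on which both trays swing. Origin: centre of the underside, at bench height; the rod's middle is 45 mm above it. x: along the rod; y: from the rod to the side where the white tray starts (the robot's left, within 15 degrees); z: up.
- ring_tray (a joint): White tray with the wax rings, 140 mm along the rod, 12 to 82 mm from its axis, 14 mm deep (11 inside), mouth plane through the rod axis. Rad: 0 = open, mouth up, on jig +y; pi/2 = upright; pi (stop) = upside down on jig -y. Stiff hinge, 0.15 N m: stays where left. Swung while capped, it pushes the blue tray along by the rim and they stay closed.
- cap_tray (a joint): Empty blue tray, same size. Rad: 0 (stop) = open, mouth up, on jig -y; pi/2 = upright; pi (stop) = upside down on jig +y, closed rim to rim on the white tray. Starts at 0 to 0.5. Stiff hinge, 0.2 N m: stays where left.
- ring_tray_knob (a point): Centre of the white tray's red knob: a round plug 22 mm in diameter, 18 mm long, its axis parallel to the rod, on a 12 mm wide stem; 125 mm from the rod axis, at jig x = -38 mm, in the plane of the tray's mouth. Pinched on its two flat ends (fingers closing along jig x) it can turn between the pads as the tray swings.
- cap_tray_knob (a point): Centre of the black knob on the blue tray: the same shape, 125 mm from the rod axis, at jig x = +38 mm.
- wax_green_1: Green wax ring blank, 37 mm across, 14 mm high, lying in the white tray. Origin: centre of its underside; z up through the ring at the start, down once it is turned over.
- wax_purple: Purple wax ring blank, 31 mm across, 15 mm high, in the white tray; origin and axes as for the green one.
- wax_green_2: Second green wax ring blank, as the first.
Mind the look-alikes: they are no part of the job. Leave any yellow look-alike of the wax_purple alone. What is shaped like the wax_green_2 but orange is not meant.

How it is judged:
By the outcome, as a careful person would: the job done as asked, in the order asked, and still so for the second after the job is handed in, with the robot touching nothing.
It also fails if it takes over 54 s, if anything falls off the work surface, if the arm or the gripper's body presses on something with over 40 N, if the wrist force passes 120 N, or if a joint passes its speed limit or range.

## Working session

There is one attempt and no reset: what is moved stays moved. The work goes in short steps, Python scripts to look and compute and a shell command to move; the robot and the scene stay as the last step left them, time stands still between calls to the robot, and variables do not carry over. Pictures are saved under pics/ and viewed, at most 10 in all, crops included, and the job is handed in when it is done.

```bash
mkdir -p pics; cat > h.py <<'E'
from plant import *
import numpy as np, cv2
from scipy.spatial.transform import Rotation as R
def snap(n,f):
    s=snapshot(n); cv2.imwrite('pics/'+f,cv2.cvtColor(s['frame'],cv2.COLOR_RGB2BGR)); np.save('pics/'+f[:-4]+'.npy',s,allow_pickle=True); return s
def load(f): return np.load('pics/'+f+'.npy',allow_pickle=True).item()
def ray(s,u,v):
    K=np.array(s['mtx']); d=np.linalg.inv(K)@[u,v,1]; o=s['orientation']
    o=np.array(o); M=R.from_quat(o).as_matrix() if o.size==4 else o.reshape(3,3)
    d=M@d; return np.array(s['xyz']),d/np.linalg.norm(d)
def plane(s,u,v,z):
    o,d=ray(s,u,v); return o+d*(z-o[2])/d[2]
def two(a,pa,b,pb):
    o1,d1=ray(a,*pa);o2,d2=ray(b,*pb)
    t=np.linalg.lstsq(np.c_[d1,-d2],o2-o1,rcond=None)[0]
    p,q=o1+t[0]*d1,o2+t[1]*d2; return (p+q)/2,np.linalg.norm(p-q)
E
python3 - <<'E'
from h import *
a=snap('scene','a.png');b=snap('side','b.png')
print(a['xyz'],b['xyz'],a['orientation'],b['orientation'])
st=get_state();print(st)
E
```

```text
[ 0.81224225 -0.40911476  0.74537733] [ 0.49645162 -0.69218597  0.37365634] [ 0.92514279  0.18229251 -0.07391064 -0.32468058] [ 0.81936635 -0.04073633  0.02850243 -0.57111027]
{'clock': 0.1, 'q': array([ 1.1348071 ,  0.68990946, -0.19452399,  1.56620821,  0.1573152 ,
        0.90251129, -0.21508265]), 'qd': array([ 9.51270642e-04, -2.68217532e-03, -4.68382862e-04, -2.09752539e-03,
       -4.35950805e-05, -1.49569753e-03,  2.30968739e-04]), 'joint_torque': array([-2.86162649e-03, -5.28505003e+01, -1.27129152e+00, -1.53837955e+01,
       -5.25495037e-02,  1.99264359e-03,  1.33716799e-05]), 'tool_pos': array([ 0.28264407, -0.55681408,  0.23799299]), 'eef_rot': array([ 9.72526652e-01,  2.32790111e-01, -2.53265817e-04, -7.81834645e-04]), 'contact_force': array([-0.01406159, -0.01753474, -0.38775461]), 'moment': array([-0.00186261,  0.01468959, -0.01405542]), 'finger_force': 0.0, 'opening': 1.0081440014223442}
```

View pics/a.png

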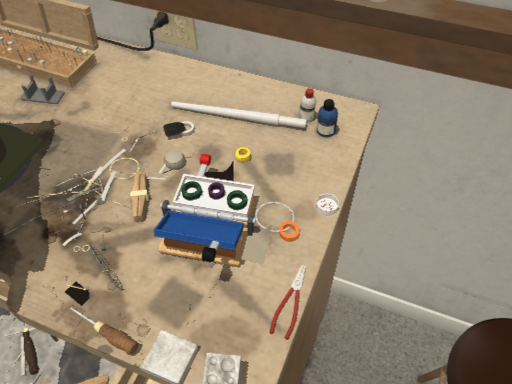

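View pics/b.png

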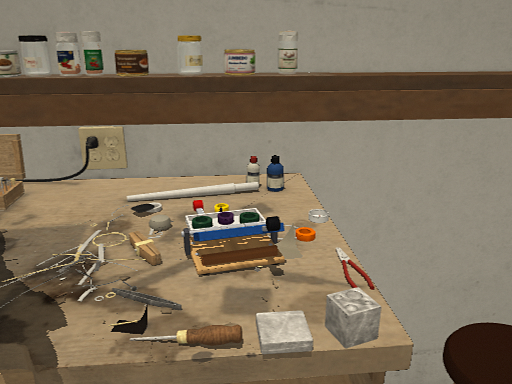

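```bash
python3 - <<'E'
from h import *
a=load('a');b=load('b')
def blobs(s,kind,box):
    h=cv2.cvtColor(s['frame'],cv2.COLOR_RGB2HSV).astype(int);H,S,V=h[...,0],h[...,1],h[...,2]
    m={'red':((H<6)|(H>174))&(S>150)&(V>90),'black':(V<55),'white':(S<40)&(V>170),'blue':(H>100)&(H<125)&(S>120)}[kind].astype(np.uint8)
    x0,y0,x1,y1=box; k=np.zeros_like(m);k[y0:y1,x0:x1]=m[y0:y1,x0:x1]
    n,l,st,c=cv2.connectedComponentsWithStats(k)
    return [(c[i].round(1),st[i]) for i in range(1,n) if st[i][4]>15]
for kind,ba,bb in [('red',(190,145,220,175),(185,195,210,220)),('black',(195,240,225,270),(258,208,290,238))]:
    A=blobs(a,kind,ba);B=blobs(b,kind,bb);print(kind,A,B)
    if A and B: 
        pa=max(A,key=lambda t:t[1][4])[0];pb=max(B,key=lambda t:t[1][4])[0]
        print(two(a,pa,b,pb))
# rough tray corners, white rim z=.045
for n,s in (('a',a),('b',b)):
    cr=s['frame'][(140 if n=='a' else 190):(280 if n=='a' else 285),(140 if n=='a' else 165):(300 if n=='a' else 325)]
    cv2.imwrite(f'pics/{n}c.png',cv2.cvtColor(cv2.resize(cr,None,fx=4,fy=4,interpolation=3),cv2.COLOR_RGB2BGR))
A=cv2.imread('pics/ac.png');cv2.imwrite('pics/ac.png',A)
E
```

```text
red [(array([205. , 158.6]), array([200, 154,  11,  11,  97], dtype=int32))] [(array([197.3, 204. ]), array([193, 200,  10,  11,  83], dtype=int32))]
(array([0.47183499, 0.14940595, 0.04667961]), np.float64(0.002710996644676648))
black [(array([208.3, 254. ]), array([202, 247,  14,  15, 163], dtype=int32))] [(array([272.5, 223.5]), array([266, 216,  14,  16, 185], dtype=int32)), (array([273.6, 234.6]), array([271, 232,   6,   6,  35], dtype=int32))]
(array([ 0.59028323, -0.07168546,  0.09659114]), np.float64(0.0014449270808686407))
```

View pics/ac.png

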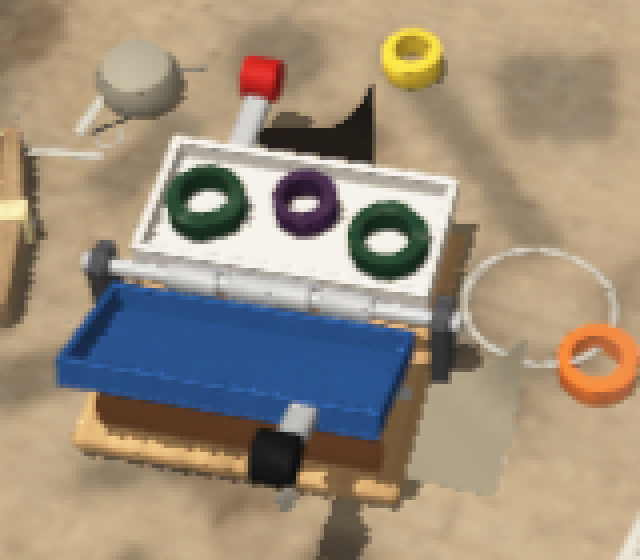

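View pics/bc.png

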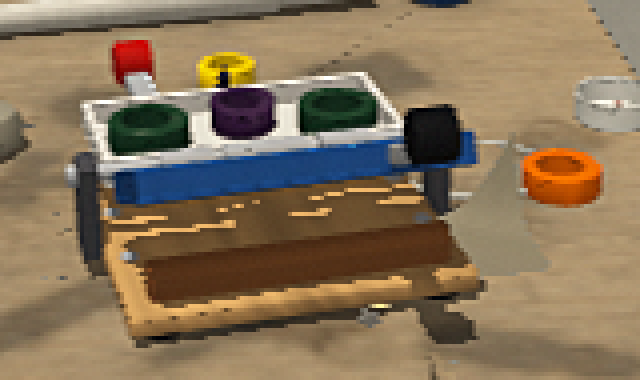

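```bash
python3 -m jog '[[[0,0,0,0,0,-0.1835],[0,0,0,0,0,-0.1835],[0,0,0,0,0,-0.1835],[0,0,0,0,0,-0.1835],[0,0,0,0,0,-0.1835],[0,0,0,0,0,-0.1835],[0,0,0,0,0,-0.1835]]]' 0.05 30
python3 -m jog '[[[0.035,0.0325,0,0,0,0],[0.035,0.0325,0,0,0,0],[0.035,0.0325,0,0,0,0],[0.035,0.0325,0,0,0,0],[0.035,0.0325,0,0,0,0],[0.035,0.0325,0,0,0,0],[0.035,0.0325,0,0,0,0],[0.035,0.0325,0,0,0,0],[0.035,0.0325,0,0,0,0],[0.035,0.0325,0,0,0,0],[0.035,0.0325,0,0,0,0],[0.035,0.0335,0,0,0,0]]]'
cat >> h.py <<'E'
Y=np.deg2rad(10.5);O=np.array([.532,.0334,0])
J=np.array([[np.cos(Y),-np.sin(Y),0],[np.sin(Y),np.cos(Y),0],[0,0,1]])
def tj(p): return (J.T@(np.asarray(p)-O)).round(4)
def rep():
    s=get_state();M=R.from_quat(s['eef_rot']).as_matrix()
    g=s['tool_pos']-.019*M[:,2]
    print('t',round(s['clock'],2),'TCPjig',tj(s['tool_pos']),'graspjig',tj(g),'x',(J.T@M)[:,0].round(3),'z',M[:,2].round(3),'F',s['contact_force'].round(1),'q',s['q'].round(2),'op',round(s['opening']*88.1,1),s['finger_force'])
    return s
def wpt(s,st,u,v,z):  # wrist fisheye pixel -> world on plane z
    K=np.array(s['mtx']);x=(u-K[0,2])/K[0,0];y=(v-K[1,2])/K[1,1];r=np.hypot(x,y)
    d=np.array([x/r*np.sin(r),y/r*np.sin(r),np.cos(r)])
    T=np.array(s['mount']);M=R.from_quat(st['eef_rot']).as_matrix()
    o=M@T[:3,3]+st['tool_pos'];d=M@T[:3,:3]@d
    return o+d*(z-o[2])/d[2]
E
python3 - <<'E'
from h import *
a=load('a');b=load('b')
print('dark tip',tj(two(a,(233.5,162),b,(220.5,208))[0]),two(a,(233.5,162),b,(220.5,208))[1])
for p in [(206,175),(233,162),(233,180)]: print(tj(plane(a,*p,0)))
st=rep();s=snap('wrist','w1.png');print(s['mount'])
E
```

```text
clock: 0.98
tool_pos: [0.2826, -0.5571, 0.2382]
eef_rot: [0.637, 0.771, 0.0, -0.001]
contact_force: [-0.6, -0.5, -0.1]
opening: 0.566
finger_force: 0.0
clock: 2.48
tool_pos: [0.5911, -0.0719, 0.2384]
eef_rot: [0.639, 0.769, -0.0, -0.0]
contact_force: [0.4, -1.6, -0.2]
opening: 0.566
finger_force: 0.0
dark tip [0.0136 0.1472 0.0238] 0.0026763231772575936
[-0.0381  0.1212  0.    ]
[0.0078 0.1668 0.    ]
[0.0191 0.1189 0.    ]
t 2.48 TCPjig [ 0.039  -0.1143  0.2384] graspjig [ 0.039  -0.1143  0.2574] x [-0.  1. -0.] z [-0.001 -0.    -1.   ] F [ 0.4 -1.6 -0.2] q [ 0.33  0.68 -0.51  1.65  0.4   0.91 -0.14] op 49.8 0.0
[[-3.31934461e-05 -9.56069808e-01 -2.93139083e-01  7.72386284e-02]
 [ 9.99999773e-01  1.65645106e-04 -6.53484078e-04  1.87083016e-04]
 [ 6.73333451e-04 -2.93139038e-01  9.56069585e-01 -1.45378519e-01]
 [ 0.00000000e+00  0.00000000e+00  0.00000000e+00  1.00000000e+00]]
```

View pics/w1.png

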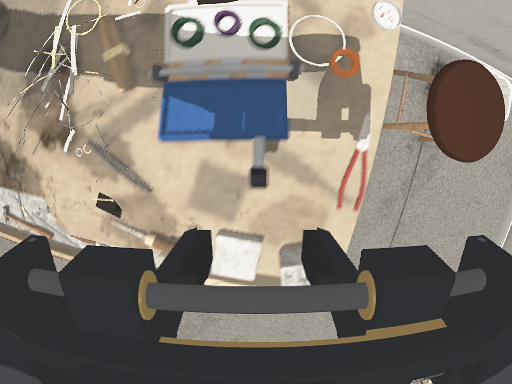

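```bash
python3 - <<'E'
from h import *
s=load('w1');st=get_state()
g=cv2.cvtColor(s['frame'],cv2.COLOR_RGB2HSV)[...,2]
k=np.zeros_like(g);k[165:192,240:280]=(g[165:192,240:280]<70)
n,l,t,c=cv2.connectedComponentsWithStats(k);i=1+t[1:,4].argmax();print(t[i],c[i])
x,y,w,h=t[i][:4]
for p in [c[i],(x,y+h/2),(x+w,y+h/2)]:print(tj(wpt(s,st,*p,.0966)))
E
python3 -m jog '[[[0,0,0.02,0,0,0],[0,0,0.02,0,0,0],[0,0,0.02,0,0,0],[0,0,0.02,0,0,0],[0,0,0.02,0,0,0],[0,0,0.01,0,0,0],[0,0,0,0,0,0]]]' 0.045
python3 -c "
from h import *
st=rep();s=snap('wrist','w2.png')
from h import *
g=cv2.cvtColor(s['frame'],cv2.COLOR_RGB2BGR)"
```

```text
[251 169  15  17 248] [258.08870968 176.94354839]
[ 0.0466 -0.1015  0.0966]
[ 0.0395 -0.1021  0.0966]
[ 0.0545 -0.102   0.0966]
clock: 3.4
tool_pos: [0.5903, -0.0731, 0.1281]
eef_rot: [0.639, 0.769, -0.0, -0.001]
contact_force: [0.4, 0.2, 1.3]
opening: 0.51
finger_force: 0.0
t 3.4 TCPjig [ 0.0379 -0.1153  0.1281] graspjig [ 0.0379 -0.1153  0.1471] x [-0.  1.  0.] z [-0.001 -0.    -1.   ] F [0.4 0.2 1.3] q [ 0.29  0.82 -0.43  1.75  0.5   0.68 -0.23] op 45.0 0.0
```

View pics/w2.png

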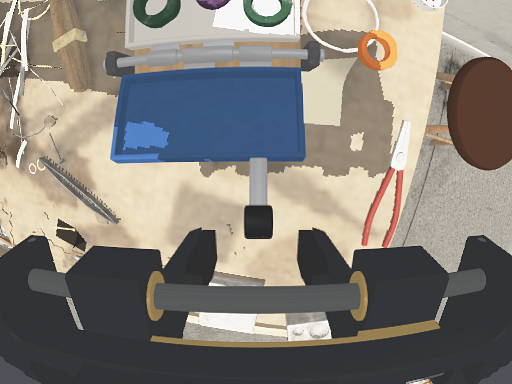

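```bash
python3 - <<'E'
from h import *
s=load('w2');st=get_state();print(s['mtx'])
for z in (.045,.07,.0966): print(z,[tj(wpt(s,st,*p,z)) for p in [(258.5,222),(244,222),(273,222),(258,200)]])
g=cv2.cvtColor(s['frame'],cv2.COLOR_RGB2GRAY)
print(g[221,236:282]);print(g[198:245,258])
E
```

```text
[[297.31863964   0.         256.5831867 ]
 [  0.         297.31863964 190.91584675]
 [  0.           0.           1.        ]]
0.045 [array([ 0.0401, -0.1356,  0.045 ]), array([ 0.0279, -0.1356,  0.045 ]), array([ 0.0522, -0.1356,  0.045 ]), array([ 0.0396, -0.1161,  0.045 ])]
0.07 [array([ 0.0399, -0.125 ,  0.07  ]), array([ 0.0291, -0.125 ,  0.07  ]), array([ 0.0507, -0.125 ,  0.07  ]), array([ 0.0395, -0.1076,  0.07  ])]
0.0966 [array([ 0.0397, -0.1136,  0.0966]), array([ 0.0303, -0.1137,  0.0966]), array([ 0.0491, -0.1137,  0.0966]), array([ 0.0394, -0.0986,  0.0966])]
[181 182 184 187 188 190 198 174  70  41  51  55  55  53  53  53  52  53
  52  51  50  51  50  50  50  47  50  49  46  48  48  46  47  48  46  41
  24 217 224 222 222 222 222 222 222 222]
[176 176 177 177 178 180 162  99  34  38  39  39  40  41  41  42  42  42
  44  44  45  48  49  50  50  49  49  48  46  46  45  43  42  41  40  43
  40  41  38  49  37 218 225 222 221 221 221]
```

```bash
python3 -m jog '[[[0.001,0.001,0.016,0,0,0],[0,0,0.016,0,0,0],[0,0,0.0135,0,0,0],[0,0,0,0,0,0]]]' 0.045
python3 -m jog '[[[0,0,0,0,0,0],[0,0,0,0,0,0],[0,0,0,0,0,0],[0,0,0,0,0,0]]]' 0.005 30
python3 -c "
from h import *
st=rep()"
```

```text
clock: 3.95
tool_pos: [0.5905, -0.0718, 0.0817]
eef_rot: [0.639, 0.769, -0.001, -0.001]
contact_force: [-0.1, 0.4, 0.4]
opening: 0.513
finger_force: 0.0
clock: 4.45
tool_pos: [0.591, -0.0722, 0.0834]
eef_rot: [0.639, 0.769, -0.001, -0.0]
contact_force: [-2.4, -1.8, 0.6]
opening: 0.202
finger_force: 30.0
t 4.45 TCPjig [ 0.0388 -0.1145  0.0834] graspjig [ 0.0388 -0.1145  0.1024] x [-0.  1. -0.] z [-0.001 -0.001 -1.   ] F [-2.4 -1.8  0.6] q [ 0.26  0.89 -0.38  1.77  0.54  0.6  -0.27] op 17.8 30.00018361955881
```

```bash
python3 - <<'E'
import numpy as np
for t0,n in((.425,24),(0,28)):
    t=np.linspace(t0,np.pi,n+1);s=1 if t0 else -1
    y=(-.125*s*np.cos(t)).round(3);z=(.125*np.sin(t)).round(3)
    for i in range(0,n,12): print(','.join(f'[{a:g},0,{-b:g},0,0,0]' for a,b in zip(np.diff(y).round(3)[i:i+12],np.diff(z).round(3)[i:i+12])));
E
```

```text
[0.007,0,-0.012,0,0,0],[0.008,0,-0.012,0,0,0],[0.009,0,-0.011,0,0,0],[0.01,0,-0.009,0,0,0],[0.012,0,-0.009,0,0,0],[0.012,0,-0.007,0,0,0],[0.013,0,-0.005,0,0,0],[0.013,0,-0.004,0,0,0],[0.014,0,-0.003,0,0,0],[0.014,0,-0.001,0,0,0],[0.014,0,0.001,0,0,0],[0.014,0,0.002,0,0,0]
[0.014,0,0.004,0,0,0],[0.013,0,0.005,0,0,0],[0.013,0,0.007,0,0,0],[0.011,0,0.008,0,0,0],[0.011,0,0.009,0,0,0],[0.009,0,0.01,0,0,0],[0.009,0,0.012,0,0,0],[0.006,0,0.012,0,0,0],[0.006,0,0.013,0,0,0],[0.004,0,0.014,0,0,0],[0.002,0,0.014,0,0,0],[0.001,0,0.014,0,0,0]
[-0.001,0,-0.014,0,0,0],[-0.002,0,-0.014,0,0,0],[-0.004,0,-0.013,0,0,0],[-0.005,0,-0.013,0,0,0],[-0.007,0,-0.013,0,0,0],[-0.008,0,-0.011,0,0,0],[-0.01,0,-0.01,0,0,0],[-0.01,0,-0.01,0,0,0],[-0.011,0,-0.008,0,0,0],[-0.013,0,-0.007,0,0,0],[-0.013,0,-0.005,0,0,0],[-0.013,0,-0.004,0,0,0]
[-0.014,0,-0.002,0,0,0],[-0.014,0,-0.001,0,0,0],[-0.014,0,0.001,0,0,0],[-0.014,0,0.002,0,0,0],[-0.013,0,0.004,0,0,0],[-0.013,0,0.005,0,0,0],[-0.013,0,0.007,0,0,0],[-0.011,0,0.008,0,0,0],[-0.01,0,0.01,0,0,0],[-0.01,0,0.01,0,0,0],[-0.008,0,0.011,0,0,0],[-0.007,0,0.013,0,0,0]
[-0.005,0,0.013,0,0,0],[-0.004,0,0.013,0,0,0],[-0.002,0,0.014,0,0,0],[-0.001,0,0.014,0,0,0]
```

```bash
python3 -m jog '[[[0.007,0,-0.012,0,0,0],[0.008,0,-0.012,0,0,0],[0.009,0,-0.011,0,0,0],[0.01,0,-0.009,0,0,0],[0.012,0,-0.009,0,0,0],[0.012,0,-0.007,0,0,0],[0.013,0,-0.005,0,0,0],[0.013,0,-0.004,0,0,0],[0.014,0,-0.003,0,0,0],[0.014,0,-0.001,0,0,0],[0.014,0,0.001,0,0,0],[0.014,0,0.002,0,0,0]]]'
python3 -c "
from h import *
st=rep();snap('side','b2.png');snap('scene','a2.png')
A=cv2.imread('pics/a2.png')[130:280,130:310];B=cv2.imread('pics/b2.png')[130:280,150:330]
cv2.imwrite('pics/ab2.png',cv2.resize(np.hstack([A,B]),None,fx=2.2,fy=2.2,interpolation=3))"
```

```text
clock: 5.95
tool_pos: [0.5652, 0.0666, 0.1538]
eef_rot: [0.639, 0.769, -0.001, -0.0]
contact_force: [-1.8, -5.1, -1.7]
opening: 0.203
finger_force: 30.0
t 5.95 TCPjig [0.0386 0.0266 0.1538] graspjig [0.0387 0.0266 0.1728] x [-0.001  1.    -0.001] z [-0.001 -0.001 -1.   ] F [-1.8 -5.1 -1.7] q [ 0.04  0.76 -0.41  1.81  0.46  0.67 -0.45] op 17.9 29.999282117933035
```

View pics/ab2.png

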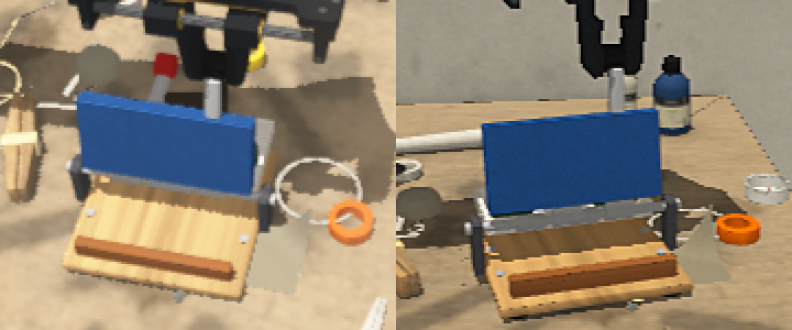

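The blue tray stands upright, its knob between the fingers (about (212,75) left panel); the swing follows well, so I continue.

```bash
python3 -m jog '[[[0.014,0,0.004,0,0,0],[0.013,0,0.005,0,0,0],[0.013,0,0.007,0,0,0],[0.011,0,0.008,0,0,0],[0.011,0,0.009,0,0,0],[0.009,0,0.01,0,0,0],[0.009,0,0.012,0,0,0],[0.006,0,0.012,0,0,0],[0.006,0,0.013,0,0,0]]]'
python3 -m jog '[[[0.004,0,0.014,0,0,0],[0.002,0,0.014,0,0,0],[0.001,0,0.012,0,0,0],[0,0,0.002,0,0,0],[0,0,0,0,0,0]]]'
python3 -c "
from h import *
st=rep()"
```

```text
clock: 7.18
tool_pos: [0.5483, 0.1576, 0.073]
eef_rot: [0.639, 0.769, 0.0, -0.001]
contact_force: [-4.8, -2.5, 2.8]
opening: 0.198
finger_force: 30.0
clock: 7.8
tool_pos: [0.547, 0.1649, 0.0309]
eef_rot: [0.639, 0.769, 0.0, -0.001]
contact_force: [-4.7, 0.8, -0.0]
opening: 0.198
finger_force: 30.0
t 7.8 TCPjig [0.0387 0.1265 0.0309] graspjig [0.0387 0.1265 0.0499] x [-0.001  1.     0.002] z [-0.001  0.002 -1.   ] F [-4.7  0.8 -0. ] q [-0.22  0.94 -0.27  1.85  0.55  0.42 -0.7 ] op 17.4 29.999981224536896
```

```bash
python3 -m jog '[[[0,0,0.002,0,0,0],[0,0,0.002,0,0,0],[0,0,0,0,0,0]]]'
python3 -m jog '[[[0,0,0,0,0,0],[0,0,0,0,0,0],[0,0,0,0,0,0]]]' 0.034
python3 -m jog '[[[0,0,-0.02,0,0,0],[0,0,-0.02,0,0,0],[0,0,-0.02,0,0,0],[0,0,-0.02,0,0,0]]]'
python3 -m jog '[[[-0.02,-0.02,-0.01,0,0,0],[-0.02,-0.02,-0.01,0,0,0],[-0.02,-0.02,-0.01,0,0,0],[-0.02,-0.017,0,0,0,0],[0,0,0,0,0,0],[0,0,0,0,0,0]]]' 0.045
python3 -c "
from h import *
st=rep();snap('wrist','w3.png');snap('side','b3.png');snap('scene','a3.png')
A=cv2.imread('pics/a3.png')[130:280,150:310];B=cv2.imread('pics/b3.png')[130:280,150:310]
C=cv2.imread('pics/w3.png')[0:300,100:420]
cv2.imwrite('pics/ab3.png',np.hstack([np.vstack([cv2.resize(A,(320,300)),cv2.resize(B,(320,300))]),cv2.resize(C,(480,450))[np.r_[0:450,[0]*150]]]))"
```

```text
clock: 8.18
tool_pos: [0.547, 0.1648, 0.0272]
eef_rot: [0.639, 0.769, 0.001, -0.001]
contact_force: [-5.8, 0.7, 0.1]
opening: 0.199
finger_force: 30.0
clock: 8.55
tool_pos: [0.5491, 0.1634, 0.0275]
eef_rot: [0.64, 0.769, 0.001, 0.001]
contact_force: [-0.2, -0.0, 0.1]
opening: 0.384
finger_force: 0.0
clock: 9.05
tool_pos: [0.5485, 0.1632, 0.108]
eef_rot: [0.639, 0.769, 0.001, 0.0]
contact_force: [0.2, 1.1, -0.1]
opening: 0.386
finger_force: 0.0
clock: 9.8
tool_pos: [0.488, 0.0717, 0.1374]
eef_rot: [0.639, 0.769, 0.001, 0.0]
contact_force: [0.8, -0.0, -0.1]
opening: 0.513
finger_force: 0.0
t 9.8 TCPjig [-0.0363  0.0457  0.1374] graspjig [-0.0363  0.0456  0.1564] x [-0.001  1.     0.001] z [ 0.002  0.001 -1.   ] F [ 0.8 -0.  -0.1] q [-0.02  0.7  -0.36  2.05  0.52  0.47 -0.58] op 45.2 0.0
```

View pics/ab3.png

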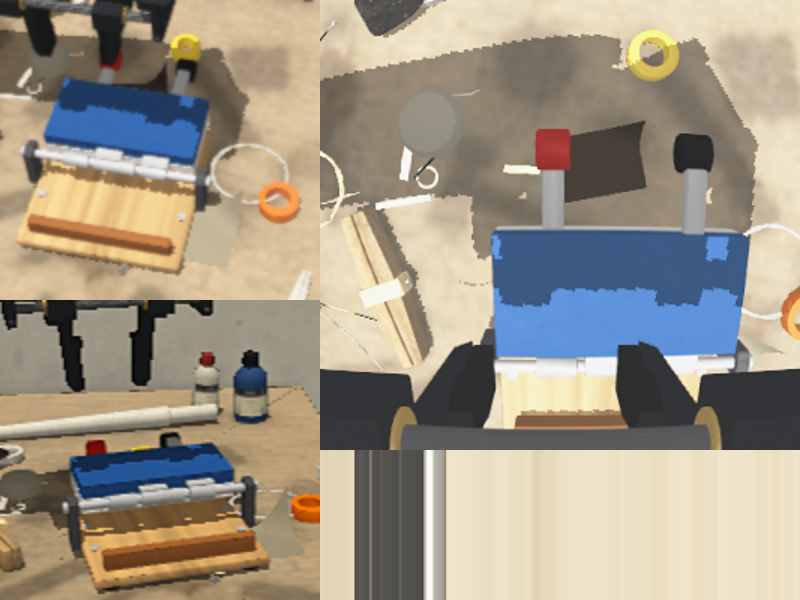

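The blue tray caps the white one: red knob (552,150) and black knob (693,153) side by side, with a dark curled sheet low between them.

```bash
python3 - <<'E'
from h import *
a=load('a3');b=load('b3');w=load('w3');st=get_state()
def dark(s,box):
    x0,y0,x1,y1=box;g=s['frame'][y0:y1,x0:x1].max(2);k=(g<60).astype(np.uint8)
    n,l,t,c=cv2.connectedComponentsWithStats(k);i=1+t[1:,4].argmax();print(t[i],c[i]+[x0,y0]);return c[i]+[x0,y0]
pa=dark(a,(234,156,254,172));pb=dark(b,(226,192,246,208))
p,e=two(a,pa,b,pb);print(tj(p),e)
x0,y0,x1,y1=(235,75,275,120);f=w['frame'][y0:y1,x0:x1].astype(int);k=((f[...,0]>90)&(f[...,1]<70)).astype(np.uint8)
n,l,t,c=cv2.connectedComponentsWithStats(k);i=1+t[1:,4].argmax();pr=c[i]+[x0,y0];print(t[i],pr,tj(wpt(w,st,*pr,.048)))
pk=dark(w,(330,85,370,120));print(tj(wpt(w,st,*pk,.048)))
E
```

```text
[ 4  4 11 11 69] [243.65217391 163.47826087]
[ 4  4 10  8 35] [233.2        198.94285714]
[0.0381 0.1283 0.0473] 0.0063815694800182675
[  9  11  23  28 613] [255.02610114  99.16639478] [-0.0379  0.1258  0.048 ]
[  6   4  26  26 575] [348.25217391 101.06086957]
[0.0368 0.1267 0.048 ]
```

```bash
python3 -m jog '[[[0.02,0.02,0,0,0,0],[0.02,0.02,0.01,0,0,0],[0.02,0.02,0.02,0,0,0],[0.018,0.014,0.02,0,0,0],[0,0,0.017,0,0,0],[0,0,0,0,0,0]]]' 0.0
python3 -m jog '[[[0,0,0.005,0,0,0],[0,0,0.004,0,0,0],[0,0,0,0,0,0]]]'
python3 -m jog '[[[0,0,0.002,0,0,0],[0,0,0.002,0,0,0],[0,0,0,0,0,0]]]'
python3 -c "
from h import *
st=rep()"
```

```text
clock: 10.7
tool_pos: [0.5438, 0.1593, 0.0688]
eef_rot: [0.639, 0.769, -0.002, -0.001]
contact_force: [-0.0, -1.2, 0.8]
opening: 0.003
finger_force: 0.0
clock: 11.08
tool_pos: [0.5453, 0.1601, 0.0613]
eef_rot: [0.64, 0.769, -0.0, 0.0]
contact_force: [-0.5, -0.1, 0.3]
opening: 0.004
finger_force: 0.0
clock: 11.45
tool_pos: [0.5453, 0.1606, 0.0571]
eef_rot: [0.639, 0.769, -0.0, -0.0]
contact_force: [-0.6, 0.7, 0.2]
opening: 0.007
finger_force: 0.0
t 11.45 TCPjig [0.0363 0.1227 0.0571] graspjig [0.0363 0.1227 0.0761] x [-0.  1. -0.] z [-0. -0. -1.] F [-0.6  0.7  0.2] q [-0.2   0.9  -0.29  1.86  0.53  0.46 -0.68] op 0.6 0.0
```

```bash
python3 -m jog '[[[0,0,0.002,0,0,0],[0,0,0,0,0,0]]]'
python3 -m jog '[[[0,0,0.001,0,0,0],[0,0,0,0,0,0]]]'
python3 -m jog '[[[0,0,0.001,0,0,0],[0,0,0,0,0,0]]]'
```

```text
clock: 11.7
tool_pos: [0.5455, 0.1607, 0.0561]
eef_rot: [0.639, 0.769, 0.0, 0.0]
contact_force: [-1.8, -1.2, 8.2]
opening: 0.007
finger_force: 4.3
clock: 11.95
tool_pos: [0.5455, 0.1607, 0.0559]
eef_rot: [0.639, 0.769, 0.0, 0.001]
contact_force: [-3.1, -1.9, 15.5]
opening: 0.005
finger_force: 7.7
clock: 12.2
tool_pos: [0.5456, 0.1607, 0.0557]
eef_rot: [0.639, 0.769, 0.0, 0.001]
contact_force: [-4.9, -2.6, 22.8]
opening: 0.01
finger_force: 11.2
```

```bash
python3 -m jog '[[[0,0,-0.02,0,0,0],[0,0,-0.02,0,0,0],[0,0,-0.02,0,0,0],[0,-0.025,0,0,0,0],[0.002,-0.025,0,0,0,0],[0,-0.024,0,0,0,0],[0,0,0.02,0,0,0],[0,0,0.01,0,0,0],[0,0,0,0,0,0]]]' 0.036
python3 -c "
from h import *
st=rep()"
```

```text
clock: 13.32
tool_pos: [0.4722, 0.1491, 0.0826]
eef_rot: [0.639, 0.769, -0.0, -0.0]
contact_force: [-0.1, -0.6, -0.1]
opening: 0.406
finger_force: 0.0
t 13.32 TCPjig [-0.0377  0.1247  0.0826] graspjig [-0.0377  0.1247  0.1016] x [-0.  1. -0.] z [-0.001 -0.001 -1.   ] F [-0.1 -0.6 -0.1] q [-0.25  0.8  -0.24  2.07  0.56  0.33 -0.77] op 35.7 0.0
```

```bash
python3 -m jog '[[[0,0,0.015,0,0,0],[0,0,0.015,0,0,0],[0,0,0.012,0,0,0],[0,0,0.01,0,0,0],[0,0,0,0,0,0]]]'
python3 -m jog '[[[0,0,0,0,0,0],[0,0,0,0,0,0],[0,0,0,0,0,0],[0,0,0,0,0,0]]]' 0.005 40
python3 -c "
from h import *
st=rep()"
```

```text
clock: 13.95
tool_pos: [0.472, 0.149, 0.0307]
eef_rot: [0.639, 0.769, -0.0, -0.0]
contact_force: [-0.3, -0.4, 0.1]
opening: 0.409
finger_force: 0.0
clock: 14.45
tool_pos: [0.4725, 0.1492, 0.0316]
eef_rot: [0.639, 0.769, 0.0, 0.0]
contact_force: [0.0, 0.1, 3.4]
opening: 0.197
finger_force: 40.0
t 14.45 TCPjig [-0.0374  0.1247  0.0316] graspjig [-0.0374  0.1247  0.0506] x [-0.  1.  0.] z [ 0.001  0.    -1.   ] F [0.  0.1 3.4] q [-0.31  0.9  -0.14  2.09  0.61  0.2  -0.82] op 17.3 40.00070158392191
```

```bash
python3 -m jog '[[[-0.001,0,-0.014,0,0,0],[-0.002,0,-0.014,0,0,0],[-0.004,0,-0.013,0,0,0],[-0.005,0,-0.013,0,0,0],[-0.007,0,-0.013,0,0,0],[-0.008,0,-0.011,0,0,0],[-0.01,0,-0.01,0,0,0],[-0.01,0,-0.01,0,0,0],[-0.011,0,-0.008,0,0,0],[-0.013,0,-0.007,0,0,0],[-0.013,0,-0.005,0,0,0],[-0.013,0,-0.004,0,0,0]]]'
python3 -c "
from h import *
st=rep();snap('side','b4.png');snap('scene','a4.png')
A=cv2.imread('pics/a4.png')[130:280,130:310];B=cv2.imread('pics/b4.png')[130:280,150:330]
cv2.imwrite('pics/ab4.png',cv2.resize(np.hstack([A,B]),None,fx=2.2,fy=2.2,interpolation=3))"
```

```text
clock: 15.95
tool_pos: [0.49, 0.0548, 0.1542]
eef_rot: [0.639, 0.769, 0.001, -0.0]
contact_force: [1.2, 6.1, -5.8]
opening: 0.201
finger_force: 40.0
t 15.95 TCPjig [-0.0374  0.0287  0.1542] graspjig [-0.0375  0.0287  0.1732] x [-0.002  1.     0.002] z [ 0.001  0.002 -1.   ] F [ 1.2  6.1 -5.8] q [ 0.05  0.68 -0.4   2.03  0.51  0.52 -0.54] op 17.7 39.99915545806289
```

View pics/ab4.png

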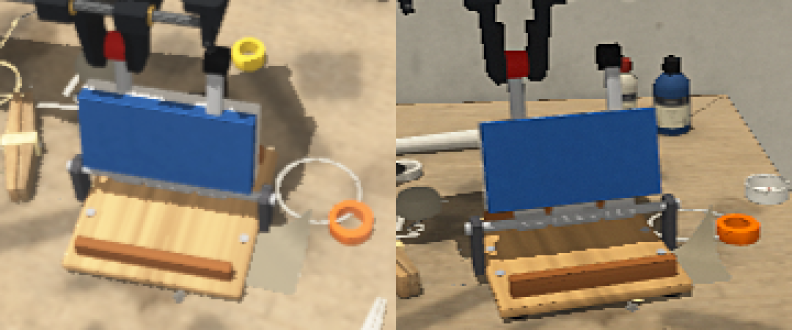

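Both trays swing up together, red knob in the fingers (117,45), black alongside (215,60).

```bash
python3 -m jog '[[[-0.014,0,-0.002,0,0,0],[-0.014,0,-0.001,0,0,0],[-0.014,0,0.001,0,0,0],[-0.014,0,0.002,0,0,0],[-0.013,0,0.004,0,0,0],[-0.013,0,0.005,0,0,0],[-0.013,0,0.007,0,0,0],[-0.011,0,0.008,0,0,0],[-0.01,0,0.01,0,0,0],[-0.01,0,0.01,0,0,0],[-0.008,0,0.011,0,0,0],[-0.007,0,0.013,0,0,0]]]'
python3 -m jog '[[[-0.005,0,0.013,0,0,0],[-0.004,0,0.013,0,0,0],[-0.002,0,0.012,0,0,0],[-0.001,0,0.01,0,0,0],[0,0,0.004,0,0,0],[0,0,0,0,0,0]]]'
python3 -c "
from h import *
st=rep()"
```

```text
clock: 17.55
tool_pos: [0.5165, -0.0879, 0.0862]
eef_rot: [0.64, 0.768, -0.001, 0.002]
contact_force: [2.6, -0.9, 5.3]
opening: 0.196
finger_force: 40.0
clock: 18.3
tool_pos: [0.5187, -0.1004, 0.0334]
eef_rot: [0.64, 0.768, -0.002, 0.002]
contact_force: [4.0, -5.1, 0.7]
opening: 0.19
finger_force: 40.0
t 18.3 TCPjig [-0.0374 -0.1292  0.0334] graspjig [-0.0374 -0.1291  0.0524] x [ 0.002  1.    -0.005] z [ 0.001 -0.005 -1.   ] F [ 4.  -5.1  0.7] q [ 0.25  0.91 -0.26  1.99  0.69  0.33 -0.39] op 16.7 40.00009775161743
```

```bash
python3 -m jog '[[[0.002,0,0.001,0,0,0],[0,0,0,0,0,0]]]'
python3 -m jog '[[[0,0,0,0,0,0],[0,0,0,0,0,0],[0,0,0,0,0,0]]]' 0.034
python3 -m jog '[[[0,0,-0.02,0,0,0],[0,0,-0.02,0,0,0],[0.003,0,-0.01,0,0,0],[0,0,0,0,0,0]]]'
python3 -m jog '[[[0,0,0,0,0,0],[0,0,0,0,0,0],[0,0,0.01,0,0,0],[0,0,0.006,0,0,0],[0,0,0,0,0,0]]]' 0.0
python3 -c "
from h import *
st=rep()"
```

```text
clock: 18.55
tool_pos: [0.5187, -0.1004, 0.0328]
eef_rot: [0.641, 0.768, -0.002, 0.003]
contact_force: [5.3, -9.1, 1.7]
opening: 0.195
finger_force: 40.0
clock: 18.92
tool_pos: [0.5166, -0.0944, 0.032]
eef_rot: [0.639, 0.769, -0.0, -0.001]
contact_force: [-1.1, -0.1, 0.6]
opening: 0.384
finger_force: 0.0
clock: 19.42
tool_pos: [0.517, -0.0913, 0.0826]
eef_rot: [0.639, 0.769, 0.0, 0.0]
contact_force: [-0.1, 0.1, -1.3]
opening: 0.385
finger_force: 0.0
clock: 20.05
tool_pos: [0.5165, -0.0917, 0.0654]
eef_rot: [0.639, 0.769, -0.0, -0.001]
contact_force: [-0.1, 0.3, 0.1]
opening: 0.004
finger_force: 0.0
t 20.05 TCPjig [-0.038  -0.1202  0.0654] graspjig [-0.038  -0.1202  0.0844] x [-0.  1.  0.] z [-0.001 -0.    -1.   ] F [-0.1  0.3  0.1] q [ 0.28  0.86 -0.32  1.99  0.65  0.4  -0.36] op 0.4 0.0
```

```bash
python3 -m jog '[[[-0.004,0,0.004,0,0,0],[0,0,0.003,0,0,0],[0,0,0,0,0,0]]]'
python3 -m jog '[[[0,0,0.002,0,0,0],[0,0,0,0,0,0]]]'
python3 -m jog '[[[0,0,0.002,0,0,0],[0,0,0,0,0,0]]]'
```

```text
clock: 20.42
tool_pos: [0.5176, -0.096, 0.0591]
eef_rot: [0.639, 0.769, -0.0, 0.0]
contact_force: [-0.2, -0.3, 0.4]
opening: 0.004
finger_force: 0.0
clock: 20.68
tool_pos: [0.5176, -0.0959, 0.0572]
eef_rot: [0.639, 0.769, -0.0, 0.0]
contact_force: [0.2, 0.8, -0.2]
opening: 0.007
finger_force: 0.0
clock: 20.92
tool_pos: [0.5177, -0.0959, 0.0561]
eef_rot: [0.639, 0.769, -0.0, 0.0]
contact_force: [-1.8, -1.0, 9.4]
opening: 0.006
finger_force: 5.0
```

Firm at 56 mm (45 + 11): fully closed at the stop. Retreat and check.

```bash
python3 -m jog '[[[0,0,-0.02,0,0,0],[0,0,-0.03,0,0,0],[0,0,-0.04,0,0,0],[0,-0.04,-0.04,0,0,0],[0,-0.04,-0.02,0,0,0],[0,0,0,0,0,0],[0,0,0,0,0,0]]]'
python3 -c "
from h import *
st=rep();snap('side','b5.png');snap('scene','a5.png')
A=cv2.imread('pics/a5.png')[130:280,130:310];B=cv2.imread('pics/b5.png')[150:300,150:330]
cv2.imwrite('pics/ab5.png',cv2.resize(np.hstack([A,B]),None,fx=2.2,fy=2.2,interpolation=3))"
```

```text
clock: 21.8
tool_pos: [0.4399, -0.1102, 0.2052]
eef_rot: [0.639, 0.769, 0.001, 0.0]
contact_force: [0.1, 0.2, -0.2]
opening: 0.004
finger_force: 0.0
t 21.8 TCPjig [-0.1167 -0.1244  0.2052] graspjig [-0.1168 -0.1244  0.2242] x [-0.  1.  0.] z [ 0.001  0.    -1.   ] F [ 0.1  0.2 -0.2] q [ 0.48  0.57 -0.52  2.09  0.49  0.6  -0.2 ] op 0.4 0.0
```

View pics/ab5.png

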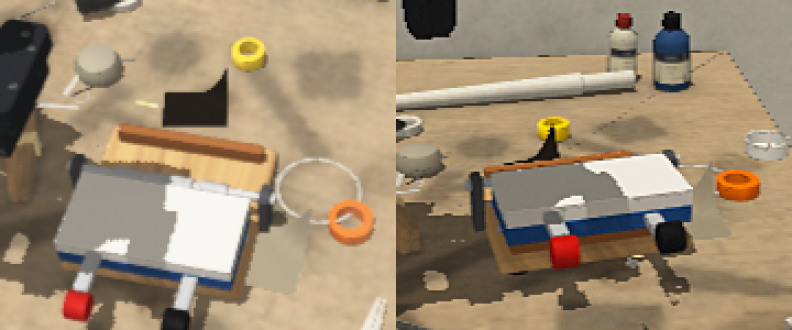

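The white tray lies upside down on the blue one, closed (knobs at (77,305) and (177,318)), no rings outside; nothing else was moved.

```bash
python3 -c "
from plant import *
print(finish_job())"
```

```text
the job is handed in; nothing more can be done
None
```

The job is handed in at about 22 s on the clock: the white tray lies upside down and closed on the blue one, pressed to its stop; no rings lie outside, though I can't see into the closed pair to confirm they turned over.

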